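# Stack the keyed cap on the float chamber

### The job

Take the loose grey cap by its red handle and stack it upright on the green float chamber, then turn it there until its three notches find the three brass keys and it drops fully home, flush on the seat. Set it down gently rather than letting it fall, leave the lagging rings, carton and oil can where they are, and let go at the end.

Things in the scene. Friction and masses are not known exactly. Their poses are not given: they have to be found in the camera images.
- cap_grip (a point): Centre of the cap's red handle, on the cap's axis, 57 mm above its underside. The handle is a level bar 100 mm long (this point's x), 16 mm wide (y), 18 mm high, on posts 40 mm either side of the middle; 14 mm of free space between bar and lid plate. z up.
- cap: Loose upright grey cap, 144 mm across, 0.5 to 0.75 kg; origin: underside centre, axes as cap_grip. Lid top 34 mm up, skirt 28 high. Bore underneath 64 mm across, 28 deep. Three notches 20 mm wide in the skirt, edges yellow, open outward and top to bottom, at 30, 150, 270 degrees from x about z. Two lugs along +x and -x, under the bar's line, reach 112 mm from the axis, 18 mm wide, 6 to 28 mm up.
- chamber: Green float chamber, fixed, 160 mm across, 60 mm high, a pipe stub in its side; origin at its underside's centre. Off the keys the cap rides level on their tops, cap_grip 67 mm above the seat, and slides round when a lug is pushed sideways (1 to 4 N; keys and spigot are greased). Within 120 degrees it drops 10 mm by itself and turns no more. Sideways pushes high up or hard can tip it.
- seat (a point): Centre of the flat seat on the chamber, 60 mm above the bench. Cap home: cap_grip 57 mm above it; all three fits are right. Here stands a steel spigot 60 mm across, 24 high, 5 mm chamfer; the bore fits over it with 2 mm to spare all round. z up; x and y tell nothing of the keys.
- key_tops (a point): Point on the chamber's axis 10 mm above the seat, level with the tops of three equal brass keys, 52 to 74 mm out from the axis, 120 degrees apart, 16 mm wide, tops rounded. Their ring is fixed at an unknown angle that no reading gives: see it or find it by touch.
- lagging1_mid (a point): Centre of a white pipe-lagging ring lying flat, 60 mm across, 45 mm high. Bystander.
- lagging2_mid (a point): Centre of a second such ring. Bystander.
- carton_mid (a point): Centre of a closed cardboard carton 80 x 100 x 60 mm high. Bystander.
- oilcan_mid (a point): Centre of a blue can 52 mm across, 100 mm high. Bystander.
There are look-alikes about, which are no part of the job. What is shaped like the cap but brown is not meant.

How it is judged:
At the end, for the whole second after the job is handed in: The cap sits home on the chamber: handle centre 57 mm above the seat (to 2.5 mm), so notches on keys, within 5 mm of its axis, upright to 2 degrees, at rest and released; the four bystanders within 30 mm of where they were (z of cap_grip in the frame of seat between 0.053 and 0.0595 m and horizontal distance between cap_grip and seat below 0.005 m and angle between cap_grip's own z axis and vertical below 0.035 rad and linear speed of cap below 0.01 m/s and contact force between the fingers and cap below 0.1 N and distance of each of lagging1_mid, lagging2_mid, carton_mid, oilcan_mid from where it was at the start of the episode below 0.03 m); the robot touches nothing.
It fails at once if the cap falls freely from more than about 2 cm (linear speed of cap above 0.65 m/s and not (contact force between the arm and cap above 0.05 N)).
It fails at once if lagging1 is displaced by more than 50 mm (distance of lagging1_mid from where it was at the start of the episode above 0.05 m).
It fails at once if lagging2 is displaced by more than 50 mm (distance of lagging2_mid from where it was at the start of the episode above 0.05 m).
It fails at once if carton is displaced by more than 50 mm (distance of carton_mid from where it was at the start of the episode above 0.05 m).
It fails at once if oilcan is displaced by more than 50 mm (distance of oilcan_mid from where it was at the start of the episode above 0.05 m).
It also fails if it takes over 72 s, if anything falls off the work surface, if the arm or the gripper's body presses on something with over 40 N, if the wrist force passes 120 N, or if a joint passes its speed limit or range.

### The arm

A 6-joint arm with a two-finger parallel gripper is mounted at the origin on the work surface. World frame = base frame: x ahead of the robot, y to its left, z up, the work surface at z = 0. Lengths are in m, angles in rad, forces in N, time in s.
With the tool pointing down it reaches from about 0.25 to 0.775 m from the base axis. Payload 4 kg.
Tool frame: the origin (TCP) lies on the centre line of the jaws, within the pads' length; the fingertips stand 17 mm ahead of it and the grasp point (between the pads) lies 2 mm behind it; z points along the fingers, y is the line along which they close (so a half turn about z gives the same grasp; the last joint's range is limited). The gripper opens to 94 mm and grips with 3 to 60 N. Pads are 16 mm wide; open, the fingers measure 119 mm over their backs; the gripper's body (75 mm by 177 mm) begins 78 mm behind the grasp point.
Start: joints at [1.161, 0.087, 1.371, -0, 1.684, -0.103], TCP at [0.166, 0.524, 0.223] pointing down, gripper open.
Joint ranges: [-3.1, 3.1], [-0.76, 2.03], [0.27, 2.55], [-1.08, 4.22], [0.17, 2.65], [-2.57, 2.57]. Speed limits (rad/s): [2.79, 2.79, 3.14, 3.14, 3.14, 3.14].

### API

Orientations are given as [roll, pitch, yaw] about the fixed x, y, z axes, in that order (R = Rz(yaw) Ry(pitch) Rx(roll)).
In Python, from bench import robot gives the robot as it stands.
- The arm moves only by the tool servo_tool, never from a script. Its argument "plan" is a list of rows, each a list of 7 numbers: the shift along the tool's x, y, z normalised to -1 to 1, where 1 is 0.1 m, then the turn, a rotation vector about the tool's x, y, z normalised to -1 to 1, where 1 is pi/2 rad, then the finger opening in mm, from 0 to 94. In form: [[x, y, z, ax, ay, az, gripper], ...]. A call has 1 to 12 rows; each row is the pose to reach, as a shift and turn from the pose commanded when the call began, along the tool's axes at that moment; what a row does not reach only later rows make up. A row lasts 1/12 s, in which the tool goes at most 41.7 mm and 7.16 degrees, less where a joint would pass 70% of its speed; a pose out of reach is approached as far as the arm can. A call with a number of a shift or a turn outside -1 to 1 is refused whole. A call with a gripper value outside its range is refused whole. The fingers move at their own pace and stop on an object; the grip force is fixed at half the most. Time passes only in rows, so rows that repeat a pose let the fingers close. It gives the time, the measured TCP pose, the force, the opening and the grip force at its end, in the units of the state.
- robot.get_obs(): the state, without advancing time (a new reading comes with each control period).
- robot.snapshot(name): name is "scene" or "top" or "wrist"; returns the picture (480x640x3 uint8, red, green, blue); there is no depth.
- robot.camera_params(name): a dict with "camera_matrix" (3x3 intrinsics, pixels), "distortion" ([k1, k2, p1, p2, k3] as OpenCV has them; the pictures are not rectified), "rvec" (rotation vector, rad) and "tvec" (3), from world to camera coordinates, as OpenCV has them; the wrist camera has in their place "tool_from_camera" (4x4, takes a point from camera to tool coordinates, whose origin is the TCP and whose axes are the flange's). Camera axes: x right, y down, z forward; pixel columns grow to the right and rows downward; lengths in m; the calibration is good to about 2 mm. A picture is of the moment at which its call begins: read the wrist's pose just before it. camera_params takes no time and is no camera call.
- robot.close_job(): hands the job in; it is judged then, once.
Trained networks look in the newest picture that a camera, given by its name, has taken for a name from the list of things; names that differ only in an ending like _2 or _b are one class to them, and where a whole thing is asked for, a point or a joint stands for the part that bears it (a point fixed in the world has none). Each returns a list of dicts, best first, with "conf" (0 to 1); they miss things now and then, are a little off and sometimes report something else, mostly with a low value. They report only what shows in the picture. A call takes as long as a camera call. They do not tell look-alikes from the thing itself.
- robot.find_in(thing, camera): "extent" ([centre column, centre row, width, height] in pixels, round what is visible of it).
The state is a dict: "time": time; "joint_positions": joint angles; "qvel": joint speeds; "joint_torque": joint torques, N m; "tool_pos": TCP position; "ee_rot": TCP orientation; "wrist_force": force on the tool from outside, world axes, zero at the start; "wrist_torque": the same for the moment, N m; "width": finger opening in m; "finger_force": force on a finger pad.
Only numpy, scipy, OpenCV 4.12 (cv2) and the standard library are available. Lean on these libraries where they do the work, as an engineer would, in place of code of your own. Each camera call takes 0.05 s, during which the arm holds its last target. There are 200 camera calls.

## Working session

There is one attempt and no reset: what is moved stays moved. The work goes in short steps, Python scripts to look and compute and a tool call to move; the robot and the scene stay as the last step left them, time stands still between calls to the robot, and variables do not carry over. Pictures are saved under pics/ and viewed, at most 10 in all, crops included, and the job is handed in when it is done.

Besides the shell and the picture viewer there is one more tool, called after "Emit:" by a JSON object that holds its "method" and its "body", one argument or row to a line. servo_tool: Moves the arm, as the interface text tells. Scaled input: -1 to 1 covers 0.1 m each way for a shift and pi/2 rad each way for a turn. Its arguments: {"type":"object","properties":{"plan":{"type":"array","items":{"type":"array","items":{"type":"number"}}}},"required":["plan"]}

```bash
mkdir -p pics; ls
python3 - <<'E'
from bench import robot
import cv2,numpy as np
np.set_printoptions(precision=3,suppress=True)
print(robot.get_obs())
for c in ["scene","top"]:
    im=robot.snapshot(c); cv2.imwrite(f"pics/{c}0.png",im[:,:,::-1])
    p=robot.camera_params(c); print(c,{k:np.array(v).tolist() for k,v in p.items()})
    for t in ["cap_grip","cap","chamber","seat","key_tops","lagging1_mid","carton_mid","oilcan_mid"]:
        print(t,[(round(d["conf"],2),np.round(d["extent"]).tolist()) for d in robot.find_in(t,c)])
print(robot.camera_params("wrist"))
E
```

```text
pics
{'time': 0.0, 'joint_positions': array([ 1.161,  0.088,  1.372,  0.   ,  1.684, -0.103]), 'qvel': array([ 0.001,  0.   ,  0.   ,  0.   , -0.   ,  0.   ]), 'joint_torque': array([ -0.001, -34.019, -30.243,   0.072,   0.033,  -0.   ]), 'tool_pos': array([0.166, 0.524, 0.221]), 'ee_rot': array([-3.139, -0.   ,  2.835]), 'wrist_force': array([0.872, 0.464, 0.135]), 'wrist_torque': array([-0.023, -0.015,  0.065]), 'finger_force': 0.0, 'width': 0.09407957794770583}
scene {'camera_matrix': [[448.21417567760386, 0.0, 320.14100241708593], [0.0, 448.21417567760386, 237.44516139861526], [0.0, 0.0, 1.0]], 'distortion': [-0.10505527303984658, 0.0, 0.0, 0.0, 0.0], 'rvec': [1.4220628515368006, 2.075695432752377, -0.9060709856093209], 'tvec': [0.18275549169420618, -0.29579223825542, 1.2724051646973207]}
cap_grip [(0.65, [390.0, 285.0, 75.0, 96.0]), (0.65, [494.0, 251.0, 77.0, 80.0]), (0.51, [231.0, 237.0, 82.0, 82.0])]
cap [(0.83, [496.0, 250.0, 72.0, 77.0]), (0.77, [390.0, 283.0, 76.0, 93.0])]
chamber [(0.98, [228.0, 239.0, 83.0, 83.0])]
seat [(0.91, [230.0, 236.0, 84.0, 78.0])]
key_tops [(0.6
[... 699 characters left out ...]
 249.0, 67.0, 96.0])]
seat [(0.67, [400.0, 239.0, 77.0, 90.0])]
key_tops [(0.67, [399.0, 235.0, 74.0, 88.0]), (0.43, [322.0, 171.0, 23.0, 28.0])]
lagging1_mid [(0.77, [323.0, 173.0, 24.0, 25.0])]
carton_mid [(0.84, [159.0, 197.0, 60.0, 44.0])]
oilcan_mid [(0.86, [471.0, 181.0, 34.0, 35.0]), (0.35, [254.0, 250.0, 67.0, 102.0])]
{'camera_matrix': array([[337.292,   0.   , 321.211],
       [  0.   , 337.292, 239.863],
       [  0.   ,   0.   ,   1.   ]]), 'distortion': array([0.004, 0.   , 0.   , 0.   , 0.   ]), 'tool_from_camera': array([[ 0.   , -0.965, -0.263,  0.077],
       [ 1.   ,  0.001, -0.001,  0.   ],
       [ 0.001, -0.263,  0.965, -0.161],
       [ 0.   ,  0.   ,  0.   ,  1.   ]])}
```

View pics/scene0.png

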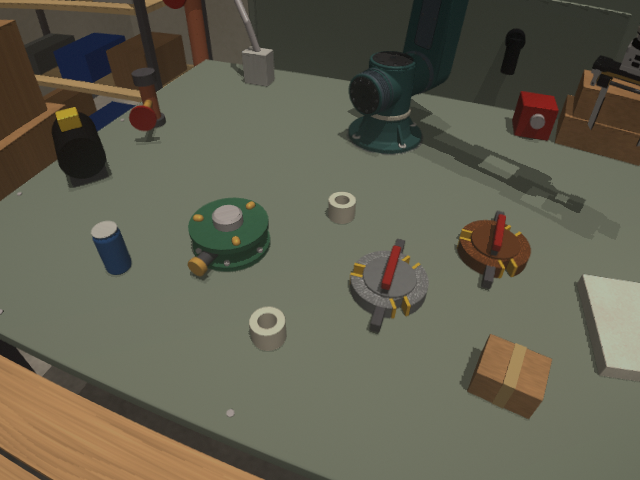

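View pics/top0.png

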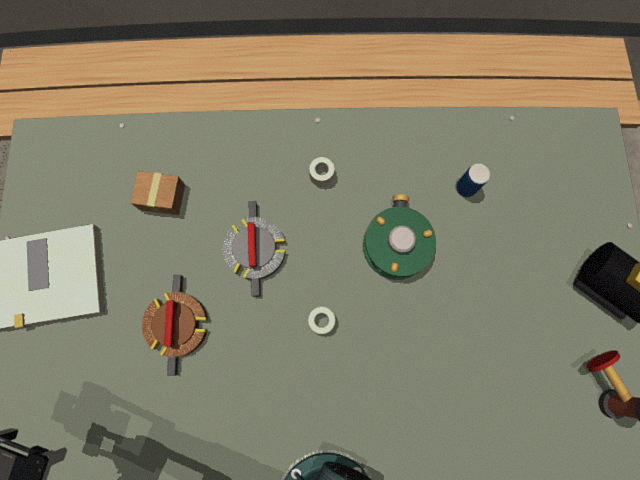

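The scene view shows the grey cap at (390,283), the brown look-alike at (495,250), and the chamber at (229,232) with three brass keys. In the top view the cap is at (253,248) with its handle nearly vertical, and the chamber is at (400,240) with keys near (377,222), (428,234) and (394,267).

```bash
cat > h.py <<'E'
from bench import robot
import cv2,numpy as np
from scipy.spatial.transform import Rotation as R
np.set_printoptions(precision=4,suppress=True)
def pose():
    o=robot.get_obs(); return o["tool_pos"],R.from_euler("xyz",o["ee_rot"])
def cam(name):
    p=robot.camera_params(name)
    if "rvec" in p:
        Rm=cv2.Rodrigues(np.array(p["rvec"]))[0]; return dict(K=p["camera_matrix"],d=p["distortion"],R=Rm,t=np.array(p["tvec"]))
    t,r=pose(); T=np.eye(4); T[:3,:3]=r.as_matrix(); T[:3,3]=t
    W=np.linalg.inv(T@np.array(p["tool_from_camera"])); return dict(K=p["camera_matrix"],d=p["distortion"],R=W[:3,:3],t=W[:3,3])
def ray(c,px):
    u=cv2.undistortPoints(np.array(px,float).reshape(-1,1,2),np.array(c["K"]),np.array(c["d"])).reshape(-1,2)
    d=np.c_[u,np.ones(len(u))]@c["R"]; return -c["R"].T@c["t"],d/np.linalg.norm(d,axis=1)[:,None]
def atz(c,px,z):
    o,d=ray(c,px); return o+d*((z-o[2])/d[:,2])[:,None]
def tri(cs,pxs):
    A=np.zeros((3,3));b=np.zeros(3)
    for c,p in zip(cs,pxs):
        o,d=ray(c,p); M=np.eye(3)-np.outer(d[0],d[0]); A+=M;b+=M@o
    return np.linalg.solve(A,b)
def proj(c,P):
    return cv2.projectPoints(np.array(P,float).reshape(-1,1,3),cv2.Rodrigues(c["R"])[0],c["t"],np.array(c["K"]),np.array(c["d"]))[0].reshape(-1,2)
def blobs(im,lo,hi,box,amin=15):
    hsv=cv2.cvtColor(im,cv2.COLOR_RGB2HSV); m=cv2.inRange(hsv,np.array(lo),np.array(hi))
    cx,cy,w,h=box; k=np.zeros_like(m); k[int(max(cy-h/2,0)):int(cy+h/2),int(max(cx-w/2,0)):int(cx+w/2)]=255; m&=k
    n,l,s,ce=cv2.connectedComponentsWithStats(m); return m,[(s[i,4],ce[i],l==i) for i in range(1,n) if s[i,4]>=amin]
def axis(mask):
    p=np.argwhere(mask)[:,::-1].astype(np.float32); return cv2.minAreaRect(p)
E
python3 - <<'E'
from h import *
ims={c:cv2.imread(f"pics/{c}0.png")[:,:,::-1].copy() for c in ("scene","top")}; cs={c:cam(c) for c in ims}
box={"scene":((390,283,76,96),(229,230,90,80)),"top":((253,249,66,102),(400,240,78,78))}
cap={};key={};spig={}
for c in ims:
    m,b=blobs(ims[c],(0,150,60),(6,255,255),box[c][0]); b.sort(key=lambda q:-q[0]); print(c,"red",[(q[0],q[1]) for q in b[:3]],axis(b[0][2])); cap[c]=b[0][1]
    m,b=blobs(ims[c],(10,120,110),(28,255,255),box[c][1],8); print("keys",[(q[0],q[1]) for q in b]); key[c]=[q[1] for q in b]
    m,b=blobs(ims[c],(0,0,90),(179,60,255),box[c][1],100); print("spigot",[(q[0],q[1],axis(q[2])) for q in b])
P=tri([cs[c] for c in cs],[cap[c] for c in cs]); print("handle",P)
print("top-derived keys",atz(cs["top"],key["top"],0.07)); print("scene keys",atz(cs["scene"],key["scene"],0.07))
E
```

```text
scene red [(np.int32(365), array([390.7014, 266.989 ]))] ((390.72021484375, 266.7660827636719), (8.524654388427734, 43.964229583740234), 16.699243545532227)
keys [(np.int32(50), array([249.92, 204.62])), (np.int32(54), array([197.5185, 217.1111])), (np.int32(56), array([235.5   , 240.1429])), (np.int32(106), array([198.0849, 262.283 ]))]
spigot [(np.int32(2133), array([228.7487, 216.5645]), ((228.5, 229.5), (79.0, 89.0), 90.0)), (np.int32(572), array([226.8741, 216.2168]), ((227.25001525878906, 215.75001525878906), (26.870054244995117, 27.577163696289062), 45.0))]
top red [(np.int32(294), array([251.415 , 244.1871]))] ((251.4739990234375, 244.45364379882812), (43.18916320800781, 6.896946907043457), 87.27368927001953)
keys [(np.int32(49), array([380.449 , 220.4286])), (np.int32(50), array([427.22, 232.92])), (np.int32(53), array([394.    , 266.7547]))]
spigot [(np.int32(884), array([369.9683, 231.8744]), ((377.0, 239.5), (77.0, 32.0), 90.0)), (np.int32(820), array([429.7646, 229.6585]), ((423.0, 239.5), (77.0, 30.0), 90.0)), (np.int32(593), array([401.7218, 238.2226]), ((401.7500305175781, 238.25), (26.870054244995117, 26.16295051574707), 45.0))]
handle [0.5594 0.1552 0.0553]
top-derived keys [[ 0.6038 -0.1344  0.07  ]
 [ 0.5728 -0.2377  0.07  ]
 [ 0.4983 -0.1586  0.07  ]]
scene keys [[ 0.5072 -0.1562  0.07  ]
 [ 0.5809 -0.2352  0.07  ]
 [ 0.6125 -0.1315  0.07  ]
 [ 0.6884 -0.1658  0.07  ]]
```

Run:
```python
from h import *
s,t=cam("scene"),cam("top")
for a,b in (((249.92,204.62),(380.449,220.43)),((197.52,217.11),(427.22,232.92)),((235.5,240.14),(394,266.75)),None) [:0] if 0 else []: pass
pairs={"kA":((197.52,217.11),(427.22,232.92)),"kB":((249.92,204.62),(394,266.75)),"kC":((235.5,240.14),(380.45,220.43)),"spig":((227.1,216.0),(401.73,238.24)),"handle":((390.70,266.99),(251.415,244.19))}
K=[]
for n,(a,b) in pairs.items():
    P=tri([s,t],[a,b]); K.append(P); print(n,P, "reproj err",proj(s,P)-a,proj(t,P)-b)
c=np.mean(K[:3],0); print("centre",c,[ (np.hypot(*(k-c)[:2]),np.degrees(np.arctan2(*(k-c)[1::-1]))) for k in K[:3]])
```

```text
kA [ 0.5746 -0.2399  0.0635] reproj err [[0.2973 0.0585]] [[ 0.237  -0.1291]]
kB [ 0.4996 -0.1603  0.0631] reproj err [[0.2377 0.0389]] [[ 0.2052 -0.0939]]
kC [ 0.6059 -0.1358  0.0628] reproj err [[0.1734 0.0276]] [[ 0.1325 -0.0643]]
spig [ 0.5608 -0.1786  0.0745] reproj err [[-0.0954 -0.017 ]] [[-0.0772  0.0384]]
handle [0.5594 0.1552 0.0553] reproj err [[0.2707 0.0126]] [[ 0.2134 -0.0473]]
centre [ 0.56   -0.1787  0.0631] [(np.float64(0.06293725595853195), np.float64(-76.63943568777314)), (np.float64(0.06312404016295933), np.float64(163.09329465294022)), (np.float64(0.06277605590171251), np.float64(43.07909249280075))]
```

Going above the chamber first to see the keys with the wrist camera.

Emit:
{"method": "servo_tool", "body": {
  "plan": [
    [-0.98,-0.92,0,0,0,0,94],
    [-0.98,-0.92,0,0,0,0,94],
    [-0.98,-0.92,0,0,0,0,94],
    [-0.98,-0.92,0,0,0,0,94],
    [-0.98,-0.92,0,0,0,0,94]
  ]
}}

```text
time: 1.32
tool_pos: [0.2329, 0.4055, 0.223]
ee_rot: [3.14, 0.001, 2.831]
wrist_force: [-0.4, -0.2, -0.1]
width: 0.0939
finger_force: 0.0
```

Emit:
{"method": "servo_tool", "body": {
  "plan": [
    [-0.98,-0.92,0,0,0,0,94],
    [-0.98,-0.92,0,0,0,0,94],
    [-0.98,-0.92,0,0,0,0,94],
    [-0.98,-0.92,0,0,0,0,94],
    [-0.98,-0.92,0,0,0,0,94]
  ]
}}

```text
time: 1.73
tool_pos: [0.2983, 0.2893, 0.2228]
ee_rot: [3.14, 0.0, 2.831]
wrist_force: [-1.2, 0.2, 0.6]
width: 0.0939
finger_force: 0.0
```

Emit:
{"method": "servo_tool", "body": {
  "plan": [
    [-0.98,-0.92,0,0,0,0,94],
    [-0.98,-0.92,0,0,0,0,94],
    [-0.98,-0.92,0,0,0,0,94],
    [-0.98,-0.92,0,0,0,0,94],
    [-0.98,-0.92,0,0,0,0,94]
  ]
}}

```text
time: 2.15
tool_pos: [0.3639, 0.1726, 0.2224]
ee_rot: [3.141, -0.001, 2.832]
wrist_force: [-0.5, 0.3, 0.1]
width: 0.0943
finger_force: 0.0
```

Emit:
{"method": "servo_tool", "body": {
  "plan": [
    [-0.98,-0.92,0,0,0,0,94],
    [-0.98,-0.92,0,0,0,0,94],
    [-0.98,-0.92,0,0,0,0,94],
    [-0.98,-0.92,0,0,0,0,94],
    [-0.98,-0.92,0,0,0,0,94]
  ]
}}

```text
time: 2.57
tool_pos: [0.4295, 0.0559, 0.222]
ee_rot: [3.141, -0.001, 2.834]
wrist_force: [0.4, 0.1, -0.8]
width: 0.0939
finger_force: 0.0
```

Emit:
{"method": "servo_tool", "body": {
  "plan": [
    [-0.98,-0.92,0,0,0,0,94],
    [-0.98,-0.92,0,0,0,0,94],
    [-0.98,-0.92,0,0,0,0,94],
    [-0.98,-0.92,0,0,0,0,94],
    [-0.98,-0.92,0,0,0,0,94]
  ]
}}

```text
time: 2.98
tool_pos: [0.4952, -0.0609, 0.2218]
ee_rot: [3.14, -0.002, 2.835]
wrist_force: [-0.8, -0.2, -0.4]
width: 0.0938
finger_force: 0.0
```

Emit:
{"method": "servo_tool", "body": {
  "plan": [
    [-0.98,-0.92,0,0,0,-0.195,94],
    [-0.98,-0.92,0,0,0,-0.195,94],
    [-0.98,-0.92,0,0,0,-0.195,94],
    [-0.98,-0.92,0,0,0,-0.195,94],
    [-0.98,-0.92,0,0,0,-0.195,94],
    [-0.98,-0.92,0,0,0,-0.195,94]
  ]
}}

```text
time: 3.48
tool_pos: [0.5599, -0.1763, 0.2223]
ee_rot: [3.139, -0.001, -3.14]
wrist_force: [-1.0, 0.2, -0.7]
width: 0.094
finger_force: 0.0
```

Run:
```python
from h import *
c=cam("wrist"); im=robot.snapshot("wrist"); cv2.imwrite("pics/w1.png",im[:,:,::-1]); np.save("w1c.npy",c,allow_pickle=True)
m,b=blobs(im,(10,120,90),(28,255,255),(320,240,640,480),60)
for q in b: print(q[0],q[1],axis(q[2]),atz(c,[q[1]],.07))
```

```text
318 [337.8994 166.956 ] ((337.9339294433594, 166.98114013671875), (16.071182250976562, 22.801851272583008), 15.945395469665527) [[ 0.4994 -0.1609  0.07  ]]
135 [573.0593 212.5407] ((573.5, 212.5), (7.0, 21.0), 90.0) [[0.5412 0.0612 0.07  ]]
205 [565.9561 233.522 ] ((564.0, 233.5), (11.0, 34.0), 90.0) [[0.5616 0.0584 0.07  ]]
279 [256.4194 243.8602] ((256.35296630859375, 243.9117889404297), (15.037208557128906, 21.585670471191406), 75.96376037597656) [[ 0.5722 -0.2386  0.07  ]]
254 [360.6654 273.8583] ((360.75, 273.75), (19.091880798339844, 14.142135620117188), 45.0) [[ 0.603  -0.1368  0.07  ]]
364 [308.3764 317.8819] ((308.5, 317.0), (16.0, 31.0), 90.0) [[ 0.6513 -0.189   0.07  ]]
258 [544.3643 387.5271] ((543.4312744140625, 387.28271484375), (53.03759002685547, 10.9912109375), 87.70938873291016) [[0.7349 0.068  0.07  ]]
190 [ 96.7474 390.6368] ((97.5, 389.5), (47.0, 9.0), 90.0) [[ 0.7391 -0.4208  0.07  ]]
```

View pics/w1.png

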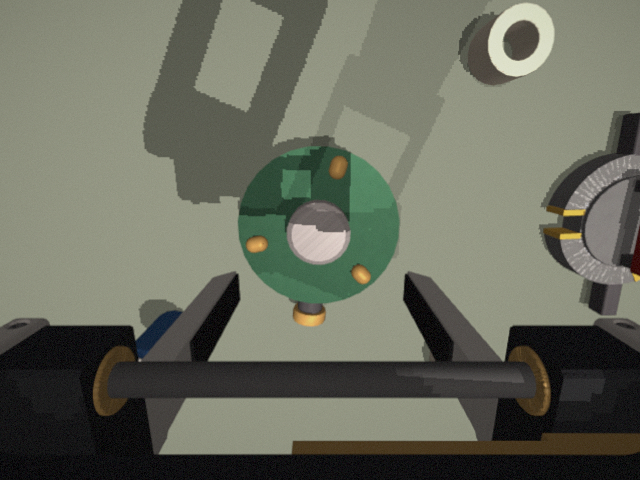

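The wrist view shows the spigot at about (318,233), with keys at (338,167), (256,244) and (361,274). The lagging ring, oil can and pipe stub are clear of the path. I'll take a second view, shifted sideways, on the way to the cap.

Emit:
{"method": "servo_tool", "body": {
  "plan": [
    [0,1,0,0,0,0,94],
    [0,1,0,0,0,0,94],
    [0,1,0,0,0,0,94],
    [0,1,0,0,0,0,94],
    [0,1,0,0,0,0,94],
    [0,1,0,0,0,0,94]
  ]
}}

```text
time: 4.03
tool_pos: [0.5595, -0.0787, 0.2231]
ee_rot: [-3.141, 0.001, -3.141]
wrist_force: [-1.3, -0.2, 0.4]
width: 0.0943
finger_force: 0.0
```

Run:
```python
from h import *
c1=np.load("w1c.npy",allow_pickle=True).item(); i1=cv2.imread("pics/w1.png")[:,:,::-1].copy()
c2=cam("wrist"); im=robot.snapshot("wrist"); cv2.imwrite("pics/w2.png",im[:,:,::-1]); np.save("w2c.npy",c2,allow_pickle=True)
def feats(i,box,c):
    m,b=blobs(i,(10,120,70),(28,255,255),box,60); k=sorted([q[1] for q in b],key=lambda p:p[1])
    e=proj(c,[.559,-.179,.08])[0]; print("pred",e)
    return k,e
k1,e1=feats(i1,(318,225,160,130),c1)
k2,e2=feats(im,(proj(c2,[.559,-.179,.07])[0][0],225,160,130),c2)
print(k1,k2,robot.get_obs()["tool_pos"])
s,t=cam("scene"),cam("top")
for a,b,x,y in zip(k1,k2,[(249.92,204.62),(197.52,217.11),(235.5,240.14)],[(394,266.75),(427.22,232.92),(380.45,220.43)]):
    print(tri([c1,c2],[a,b]),tri([c1,c2,s,t],[a,b,x,y]))
# spigot: template match of the chamber patch between views
x,y=318,233; T=i1[y-45:y+45,x-45:x+45]; r=cv2.matchTemplate(im,T,cv2.TM_CCOEFF_NORMED); _,v,_,p=cv2.minMaxLoc(r)
print(v,p,tri([c1,c2],[(x,y),(p[0]+45,p[1]+45)]))
```

```text
pred [317.978 233.164]
pred [213.4231 232.9802]
[array([337.6259, 168.2902]), array([256.364 , 243.7668]), array([360.5914, 273.7665])] [array([233.8316, 168.3746]), array([158.7889, 243.5917]), array([265.0943, 273.5698])] [ 0.5596 -0.0794  0.2229]
[ 0.5011 -0.1607  0.0617] [ 0.5004 -0.1603  0.0634]
[ 0.5746 -0.2403  0.0616] [ 0.5743 -0.2399  0.0631]
[ 0.606  -0.1359  0.062 ] [ 0.6058 -0.1358  0.0626]
0.859404981136322 (169, 188) [ 0.5593 -0.179   0.0784]
```

Emit:
{"method": "servo_tool", "body": {
  "plan": [
    [0,0.78,0,0,0,0,94],
    [0,0.78,0,0,0,0,94],
    [0,0.78,0,0,0,0,94]
  ]
}}

```text
time: 4.33
tool_pos: [0.5598, 0.0026, 0.2226]
ee_rot: [3.138, 0.0, -3.138]
wrist_force: [0.5, -0.8, 0.3]
width: 0.094
finger_force: 0.0
```

Emit:
{"method": "servo_tool", "body": {
  "plan": [
    [0,0.78,0,0,0,0,94],
    [0,0.78,0,0,0,0,94],
    [0,0.78,0,0,0,0,94]
  ]
}}

```text
time: 4.58
tool_pos: [0.5598, 0.0806, 0.2224]
ee_rot: [3.138, -0.0, -3.138]
wrist_force: [0.3, -0.0, -0.4]
width: 0.0942
finger_force: 0.0
```

Emit:
{"method": "servo_tool", "body": {
  "plan": [
    [0,0.78,0,0,0,0,94],
    [0,0.78,0,0,0,0,94],
    [0,0.78,0,0,0,0,94],
    [0,0.78,0,0,0,0,94],
    [0,0.78,0,0,0,0,94],
    [0,0.78,0,0,0,0,94]
  ]
}}

```text
time: 5.08
tool_pos: [0.5605, 0.1525, 0.2225]
ee_rot: [-3.141, 0.0, 3.139]
wrist_force: [-0.0, -0.1, 0.9]
width: 0.0938
finger_force: 0.0
```

Run:
```python
from h import *
c=cam("wrist"); im=robot.snapshot("wrist"); cv2.imwrite("pics/w3.png",im[:,:,::-1]); np.save("w3c.npy",c,allow_pickle=True)
print(robot.get_obs()["tool_pos"],robot.get_obs()["joint_positions"])
m,b=blobs(im,(0,140,40),(6,255,255),(320,200,400,300),200)
for q in b:
    r=axis(q[2]); print("red",q[0],q[1],r); bx=cv2.boxPoints(r); W=atz(c,bx,.066); print(W)
    L=[(W[i]-W[i-1]) for i in range(4)]; l=max(L,key=np.linalg.norm); print("len",np.linalg.norm(l),"ang",np.degrees(np.arctan2(l[1],l[0])))
m,b=blobs(im,(22,120,90),(35,255,255),(320,200,400,330),20)
for q in b: print("yel",q[0],q[1],atz(c,[q[1]],.02))
P=atz(c,[proj(c,[.56,.155,.05])[0]],.05);print(proj(c,[.56,.155,.057]))
```

```text
[0.5604 0.1526 0.2225] [ 0.1686  0.1562  1.2943 -0.0006  1.6911 -1.3992]
red 232 [515.5172  76.2759] ((514.0, 72.5), (45.0, 10.0), 90.0)
[[0.4042 0.3113 0.066 ]
 [0.4042 0.3197 0.066 ]
 [0.4394 0.3251 0.066 ]
 [0.4394 0.3164 0.066 ]]
len 0.03560274329688112 ang 8.750450861879196
red 1478 [323.4452 225.9181] ((323.47564697265625, 225.7010955810547), (99.16876983642578, 15.76221752166748), 87.45519256591797)
[[0.509  0.1453 0.066 ]
 [0.5084 0.1599 0.066 ]
 [0.6064 0.1647 0.066 ]
 [0.6072 0.1489 0.066 ]]
len 0.09826873927188268 ang -177.90624026262515
yel 180 [447.7833  55.3778] [[0.3971 0.2756 0.02  ]]
yel 33 [518.0303 102.8182] [[0.4403 0.3501 0.02  ]]
yel 60 [341.9833 159.85  ] [[0.4955 0.1743 0.02  ]]
yel 131 [361.0611 176.6183] [[0.5129 0.1948 0.02  ]]
yel 78 [362.1154 259.4615] [[0.6056 0.1987 0.02  ]]
yel 24 [346.0417 277.    ] [[0.6269 0.1808 0.02  ]]
[[323.8211 227.8267]]
```

View pics/w3.png

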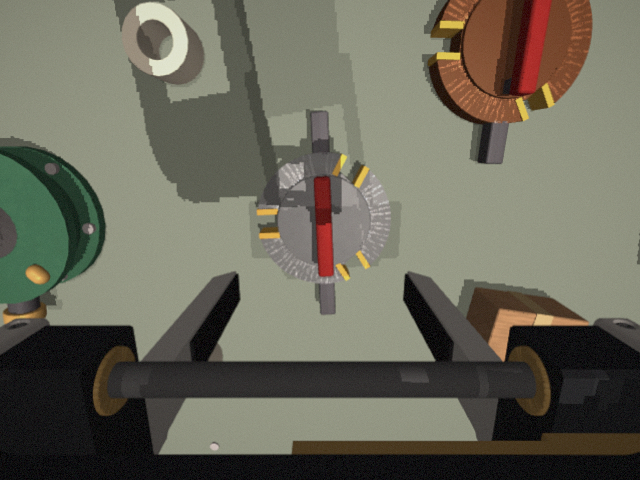

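The wrist view shows the grey cap's bar centred at (323,226) and turned about 2.5°, with one notch pair on the image's left (world -y). That puts the cap's yaw at about 2.5°, and the keys sit at 43.1° mod 120. It needs about +10.6° of turn. Descending to grasp.

Emit:
{"method": "servo_tool", "body": {
  "plan": [
    [0.02,0.02,0.3,0,0,-0.029,94],
    [0.02,0.02,0.6,0,0,-0.029,94],
    [0.02,0.02,0.9,0,0,-0.029,94],
    [0.02,0.02,1,0,0,-0.029,94],
    [0.02,0.02,1,0,0,-0.029,94]
  ]
}}

```text
time: 5.55
tool_pos: [0.556, 0.1549, 0.1188]
ee_rot: [-3.14, -0.007, -3.098]
wrist_force: [-0.8, 0.3, -0.6]
width: 0.0939
finger_force: 0.0
```

Emit:
{"method": "servo_tool", "body": {
  "plan": [
    [0,0,0.15,0,0,0,94],
    [0,0,0.3,0,0,0,94],
    [0,0,0.42,0,0,0,94],
    [0,0,0.53,0,0,0,94],
    [0,0,0.6,0,0,0,94],
    [0,0,0.65,0,0,0,94],
    [0,0,0.65,0,0,0,94],
    [0,0,0.65,0,0,0,94]
  ]
}}

```text
time: 6.22
tool_pos: [0.5583, 0.1566, 0.0578]
ee_rot: [3.141, 0.0, -3.097]
wrist_force: [-0.8, -0.2, 0.2]
width: 0.0937
finger_force: 0.0
```

Run:
```python
from h import *
o=robot.get_obs(); print(o["tool_pos"],o["ee_rot"],o["wrist_force"])
c=cam("wrist"); im=robot.snapshot("wrist"); cv2.imwrite("pics/w4.png",im[:,:,::-1])
m,b=blobs(im,(0,140,40),(6,255,255),(320,200,500,330),200)
for q in b: print(q[0],q[1],axis(q[2]))
print(proj(c,[.5585,.1548,.066]))
```

```text
[0.5583 0.1566 0.0578] [ 3.1415  0.0004 -3.0965] [-0.8117 -0.2373  0.2498]
4612 [317.6598 283.1511] ((318.0, 284.0), (154.0, 32.0), 90.0)
[[317.3589 308.7194]]
```

View pics/w4.png

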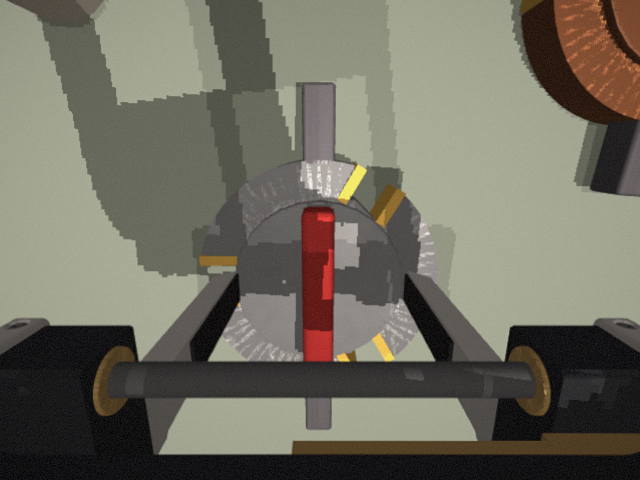

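The bar is vertical in the image, between the fingers at column 318, with the lug ends at rows 83 and 430. Closing the gripper, then checking the offset along the bar.

Emit:
{"method": "servo_tool", "body": {
  "plan": [
    [0,0,0,0,0,0,10],
    [0,0,0,0,0,0,10],
    [0,0,0,0,0,0,10],
    [0,0,0,0,0,0,10],
    [0,0,0,0,0,0,10],
    [0,0,0,0,0,0,10],
    [0,0,0,0,0,0,10],
    [0,0,0,0,0,0,10],
    [0,0,0,0,0,0,10],
    [0,0,0,0,0,0,10],
    [0,0,0,0,0,0,10],
    [0,0,0,0,0,0,10]
  ]
}}

```text
time: 7.27
tool_pos: [0.5581, 0.156, 0.0575]
ee_rot: [-3.14, -0.0, -3.096]
wrist_force: [-1.1, -5.5, 1.0]
width: 0.0175
finger_force: 2.3
```

Run:
```python
from h import *
c=cam("wrist"); im=robot.snapshot("wrist"); cv2.imwrite("pics/w5.png",im[:,:,::-1]); t,r=pose()
m,b=blobs(im,(0,140,40),(6,255,255),(320,200,500,330),200)
q=max(b,key=lambda q:q[0]); ys,xs=np.where(q[2]); print("red rows",ys.min(),ys.max(),"cols",xs.min(),xs.max())
def T(px,z): return r.inv().apply(atz(c,px,z)-t)
print("bar far end, tool frame",T([(xs[ys<ys.min()+15].mean(),ys.min())],.066))
g=cv2.cvtColor(im,cv2.COLOR_RGB2GRAY).astype(int)
for x in (312,318,324): print("rows", [ (i,g[i+2,x]-g[i-2,x]) for i in list(range(60,110))+list(range(400,445)) if abs(g[i+2,x]-g[i-2,x])>35])
print("lug ends at z .028",T([(318,83),(318,430)],.028))
print(robot.get_obs()["width"],robot.get_obs()["finger_force"],t)
```

```text
red rows 207 361 cols 304 336
bar far end, tool frame [[ 0.0511 -0.0002 -0.0086]]
rows [(81, np.int64(-60)), (82, np.int64(-66)), (83, np.int64(-46)), (428, np.int64(38)), (429, np.int64(63)), (430, np.int64(67)), (431, np.int64(64)), (439, np.int64(-95)), (440, np.int64(-103)), (441, np.int64(-103)), (442, np.int64(-73))]
rows [(80, np.int64(-40)), (81, np.int64(-59)), (82, np.int64(-61)), (83, np.int64(-44)), (428, np.int64(37)), (429, np.int64(66)), (430, np.int64(71)), (431, np.int64(65)), (439, np.int64(-91)), (440, np.int64(-104)), (441, np.int64(-103)), (442, np.int64(-74))]
rows [(81, np.int64(-53)), (82, np.int64(-56)), (83, np.int64(-51)), (429, np.int64(63)), (430, np.int64(63)), (431, np.int64(59)), (439, np.int64(-89)), (440, np.int64(-102)), (441, np.int64(-100)), (442, np.int64(-79))]
lug ends at z .028 [[ 0.1097 -0.0012  0.0294]
 [-0.1111 -0.0017  0.0294]]
0.01579959196300773 29.99972641468048 [0.5582 0.1556 0.0574]
```

The cap is held centred (offset about 1 mm or less, 30 N). Lifting, then carrying it to the chamber and turning it +10.6° on the way.

Emit:
{"method": "servo_tool", "body": {
  "plan": [
    [0,0,-0.08,0,0,0,10],
    [0,0,-0.25,0,0,0,10],
    [0,0,-0.5,0,0,0,10],
    [0,0,-0.75,0,0,0,10],
    [0,0,-0.95,0,0,0,10],
    [0,0,-1,0,0,0,10],
    [0,0,-1,0,0,0,10]
  ]
}}

```text
time: 7.9
tool_pos: [0.5586, 0.1569, 0.1586]
ee_rot: [3.141, 0.002, -3.096]
wrist_force: [-0.0, 0.4, -6.5]
width: 0.0159
finger_force: 30.0
```

Emit:
{"method": "servo_tool", "body": {
  "plan": [
    [0,0,-0.1,0,0,0,10],
    [0,0,-0.25,0,0,0,10],
    [0,0,-0.3,0,0,0,10],
    [0,0,-0.3,0,0,0,10]
  ]
}}

```text
time: 8.23
tool_pos: [0.5584, 0.1567, 0.1879]
ee_rot: [3.141, 0.001, -3.096]
wrist_force: [0.9, -0.0, -6.4]
width: 0.016
finger_force: 30.0
```

Emit:
{"method": "servo_tool", "body": {
  "plan": [
    [0.01,-0.1,0,0,0,0,10],
    [0.02,-0.3,0,0,0,0,10],
    [0.03,-0.55,0,0,0,0,10],
    [0.033,-0.835,0,0,0,0,10],
    [0.033,-0.835,0,0,0,0,10]
  ]
}}

```text
time: 8.65
tool_pos: [0.5579, 0.0669, 0.1856]
ee_rot: [-3.136, -0.003, -3.102]
wrist_force: [0.1, -0.5, -6.6]
width: 0.0158
finger_force: 30.0
```

Emit:
{"method": "servo_tool", "body": {
  "plan": [
    [0.01,-0.25,0,0,0,0,10],
    [0.02,-0.5,0,0,0,0,10],
    [0.033,-0.75,0,0,0,0,10],
    [0.033,-0.835,0,0,0,0,10]
  ]
}}

```text
time: 8.98
tool_pos: [0.5579, -0.0148, 0.1858]
ee_rot: [-3.139, -0.003, -3.1]
wrist_force: [-0.1, 0.5, -6.9]
width: 0.0158
finger_force: 30.0
```

Emit:
{"method": "servo_tool", "body": {
  "plan": [
    [0.01,-0.25,0,0,0,0,10],
    [0.02,-0.5,0,0,0,0,10],
    [0.033,-0.75,0,0,0,0,10],
    [0.033,-0.835,0,0,0,0,10]
  ]
}}

```text
time: 9.32
tool_pos: [0.5585, -0.0979, 0.186]
ee_rot: [-3.139, -0.003, -3.1]
wrist_force: [0.5, -0.3, -7.4]
width: 0.0156
finger_force: 30.0
```

Emit:
{"method": "servo_tool", "body": {
  "plan": [
    [0.01,-0.25,0,0,0,-0.03,10],
    [0.02,-0.5,0,0,0,-0.06,10],
    [0.033,-0.7,0,0,0,-0.09,10],
    [0.033,-0.8,0,0,0,-0.118,10],
    [0.033,-0.835,0,0,0,-0.118,10],
    [0.033,-0.835,0,0,0,-0.118,10],
    [0.033,-0.835,0,0,0,-0.118,10],
    [0.033,-0.835,0,0,0,-0.118,10]
  ]
}}

```text
time: 9.98
tool_pos: [0.5599, -0.1765, 0.1871]
ee_rot: [3.14, -0.0, -2.911]
wrist_force: [0.5, 0.6, -7.2]
width: 0.0155
finger_force: 30.0
```

Run:
```python
from h import *
t,r=pose(); o=robot.get_obs(); print(t,o["ee_rot"],o["wrist_force"],o["width"],o["finger_force"])
ims=[]
for n in ("scene","top"):
    im=robot.snapshot(n); c=cam(n); p=proj(c,t+[0,0,-.04])[0].astype(int); x,y=np.clip(p[0],110,530),np.clip(p[1],100,380)
    ims.append(cv2.resize(im[y-100:y+100,x-100:x+100],(400,400)))
cv2.imwrite("pics/hold.png",np.hstack(ims)[:,:,::-1])
```

```text
[ 0.5599 -0.1765  0.1871] [ 3.1403 -0.0003 -2.9106] [ 0.5357  0.5838 -7.2077] 0.015464393932684724 29.99794363975525
```

View pics/hold.png

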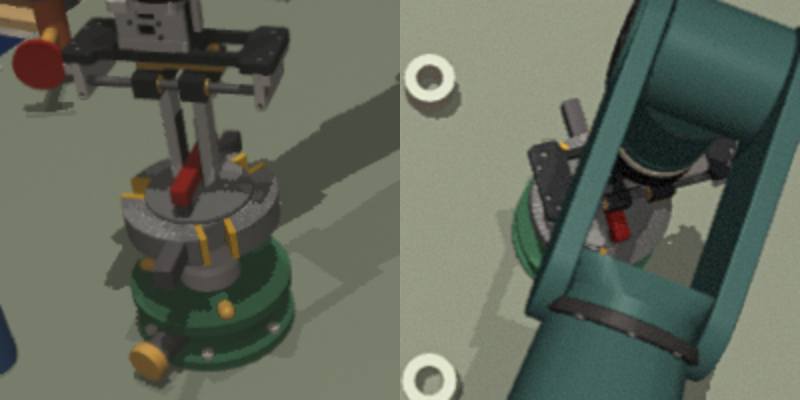

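The cap hangs level over the chamber, with a notch facing the camera above the front-left key. I'll check the cap's yaw against the tool with the wrist camera, comparing with the picture at the grasp.

Run:
```python
from h import *
c=cam("wrist"); im=robot.snapshot("wrist"); cv2.imwrite("pics/w6.png",im[:,:,::-1]); t,r=pose()
a=cv2.cvtColor(cv2.imread("pics/w5.png"),cv2.COLOR_BGR2GRAY); b=cv2.cvtColor(im,cv2.COLOR_RGB2GRAY)
T=r.as_matrix()
for n,i in (("w5",cv2.imread("pics/w5.png")[:,:,::-1].copy()),("w6",im)):
    m,bl=blobs(i,(20,120,80),(35,255,255),(320,240,260,260),40); print(n,[(int(q[0]),q[1]) for q in bl])
    m,bl=blobs(i,(0,140,40),(6,255,255),(320,200,500,330),200); q=max(bl,key=lambda q:q[0]); ys,xs=np.where(q[2]); print(ys.min(),ys.max(),"cols", [xs[(ys>y)&(ys<y+20)].mean() for y in (215,255,295,330)])
print([robot.get_obs()["tool_pos"] for _ in range(2)])
for k in (43.1,163.1,-76.9): # cap-frame expected key px if aligned
    print(proj(c,[.5602+.063*np.cos(np.radians(k)),-.1787+.063*np.sin(np.radians(k)),.065]))
```

```text
w5 [(414, array([354.2512, 183.029 ])), (340, array([386.4265, 203.6147])), (189, array([224.0212, 288.6296])), (255, array([221.3451, 301.7529]))]
207 361 cols [np.float64(319.5742574257426), np.float64(319.5655172413793), np.float64(319.22040072859744), np.float64(319.66606498194943)]
w6 [(326, array([358.3037, 178.4509])), (292, array([386.1062, 203.8014])), (179, array([225.905 , 289.9274])), (277, array([223.6895, 301.5162]))]
208 361 cols [np.float64(321.0373376623377), np.float64(321.08506944444446), np.float64(321.2007299270073), np.float64(320.8814814814815)]
[array([ 0.5601, -0.1768,  0.1875]), array([ 0.5601, -0.1768,  0.1875])]
[[352.9807 297.0142]]
[[356.6738 175.8394]]
[[246.242  239.0482]]
```

View pics/w6.png

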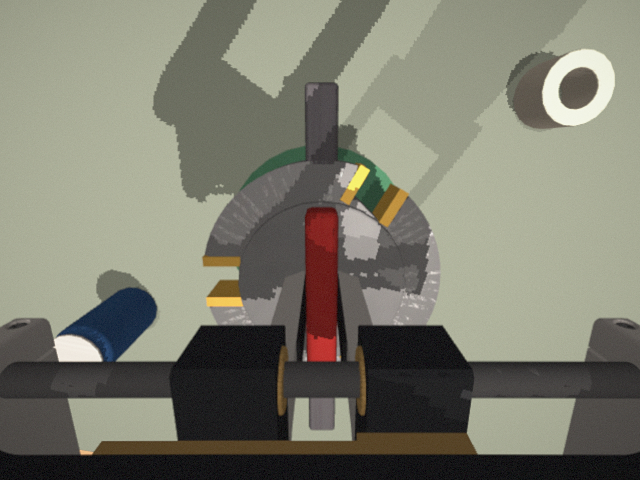

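Cap and tool are still aligned: the bar is at column 321 and the yaw is 13.2°. Correcting y by -2 mm and lowering.

Emit:
{"method": "servo_tool", "body": {
  "plan": [
    [0.004,-0.02,0,0,0,0,10],
    [0.004,-0.02,0.1,0,0,0,10],
    [0.004,-0.02,0.2,0,0,0,10],
    [0.004,-0.02,0.3,0,0,0,10],
    [0.004,-0.02,0.38,0,0,0,10],
    [0.004,-0.02,0.4,0,0,0,10],
    [0.004,-0.02,0.4,0,0,0,10],
    [0.004,-0.02,0.4,0,0,0,10],
    [0.004,-0.02,0.4,0,0,0,10]
  ]
}}

```text
time: 10.88
tool_pos: [0.5605, -0.1799, 0.1481]
ee_rot: [-3.141, 0.001, -2.911]
wrist_force: [-0.0, 0.2, -7.0]
width: 0.0157
finger_force: 30.0
```

Emit:
{"method": "servo_tool", "body": {
  "plan": [
    [0,0,0.02,0,0,0,10],
    [0,0,0.04,0,0,0,10],
    [0,0,0.06,0,0,0,10],
    [0,0,0.08,0,0,0,10],
    [0,0,0.08,0,0,0,10]
  ]
}}

```text
time: 11.3
tool_pos: [0.5597, -0.1796, 0.1387]
ee_rot: [3.141, -0.001, -2.911]
wrist_force: [0.3, -0.1, -6.9]
width: 0.0158
finger_force: 30.0
```

Emit:
{"method": "servo_tool", "body": {
  "plan": [
    [0,0,0.02,0,0,0,10],
    [0,0,0.04,0,0,0,10],
    [0,0,0.05,0,0,0,10],
    [0,0,0.06,0,0,0,10],
    [0,0,0.06,0,0,0,10]
  ]
}}

```text
time: 11.72
tool_pos: [0.5599, -0.1797, 0.1331]
ee_rot: [3.141, -0.0, -2.911]
wrist_force: [-0.6, -0.2, -7.4]
width: 0.0161
finger_force: 30.0
```

Emit:
{"method": "servo_tool", "body": {
  "plan": [
    [0,0,0.015,0,0,0,10],
    [0,0,0.03,0,0,0,10],
    [0,0,0.04,0,0,0,10],
    [0,0,0.04,0,0,0,10]
  ]
}}

```text
time: 12.05
tool_pos: [0.5599, -0.1797, 0.1291]
ee_rot: [3.141, -0.0, -2.911]
wrist_force: [0.2, -0.6, -6.7]
width: 0.0158
finger_force: 30.0
```

Emit:
{"method": "servo_tool", "body": {
  "plan": [
    [0,0,0.01,0,0,0,10],
    [0,0,0.02,0,0,0,10],
    [0,0,0.03,0,0,0,10],
    [0,0,0.03,0,0,0,10]
  ]
}}

```text
time: 12.38
tool_pos: [0.5599, -0.1797, 0.1261]
ee_rot: [3.141, -0.0, -2.911]
wrist_force: [0.7, 0.8, -6.3]
width: 0.0159
finger_force: 30.0
```

Emit:
{"method": "servo_tool", "body": {
  "plan": [
    [0,0,0.01,0,0,0,10],
    [0,0,0.02,0,0,0,10],
    [0,0,0.02,0,0,0,10]
  ]
}}

```text
time: 12.63
tool_pos: [0.5599, -0.1797, 0.1241]
ee_rot: [3.141, -0.0, -2.911]
wrist_force: [-0.3, -1.0, -6.9]
width: 0.0158
finger_force: 30.0
```

Emit:
{"method": "servo_tool", "body": {
  "plan": [
    [0,0,0.01,0,0,0,10],
    [0,0,0.02,0,0,0,10],
    [0,0,0.02,0,0,0,10]
  ]
}}

```text
time: 12.88
tool_pos: [0.5599, -0.1797, 0.1222]
ee_rot: [3.141, -0.0, -2.911]
wrist_force: [0.0, 0.1, -7.3]
width: 0.0157
finger_force: 30.0
```

Emit:
{"method": "servo_tool", "body": {
  "plan": [
    [0,0,0.01,0,0,0,10],
    [0,0,0.02,0,0,0,10],
    [0,0,0.02,0,0,0,10]
  ]
}}

```text
time: 13.13
tool_pos: [0.5599, -0.1798, 0.1202]
ee_rot: [3.141, -0.0, -2.911]
wrist_force: [-0.1, 0.3, -6.9]
width: 0.0154
finger_force: 30.0
```

Emit:
{"method": "servo_tool", "body": {
  "plan": [
    [0,0,0.01,0,0,0,10],
    [0,0,0.02,0,0,0,10],
    [0,0,0.02,0,0,0,10]
  ]
}}

```text
time: 13.38
tool_pos: [0.5599, -0.1798, 0.1182]
ee_rot: [3.141, -0.0, -2.911]
wrist_force: [0.7, -0.0, -7.4]
width: 0.016
finger_force: 30.0
```

Emit:
{"method": "servo_tool", "body": {
  "plan": [
    [0,0,0.01,0,0,0,10],
    [0,0,0.01,0,0,0,10]
  ]
}}

```text
time: 13.55
tool_pos: [0.5601, -0.1799, 0.1177]
ee_rot: [-3.141, 0.0, -2.911]
wrist_force: [-1.3, -0.6, -6.5]
width: 0.0157
finger_force: 30.0
```

Emit:
{"method": "servo_tool", "body": {
  "plan": [
    [0,0,0.01,0,0,0,10],
    [0,0,0.01,0,0,0,10]
  ]
}}

```text
time: 13.72
tool_pos: [0.5601, -0.1799, 0.1176]
ee_rot: [-3.141, 0.0, -2.911]
wrist_force: [-2.6, -0.2, -1.0]
width: 0.0158
finger_force: 30.0
```

Run:
```python
from h import *
o=robot.get_obs(); print(o["tool_pos"],o["wrist_force"],o["wrist_torque"])
im=robot.snapshot("scene"); cv2.imwrite("pics/s2.png",cv2.resize(im[150:300,140:320],(720,600),interpolation=cv2.INTER_CUBIC)[:,:,::-1])
```

```text
[ 0.5601 -0.1799  0.1176] [-2.6177 -0.2006 -1.0192] [0.0261 0.5066 0.0263]
```

View pics/s2.png

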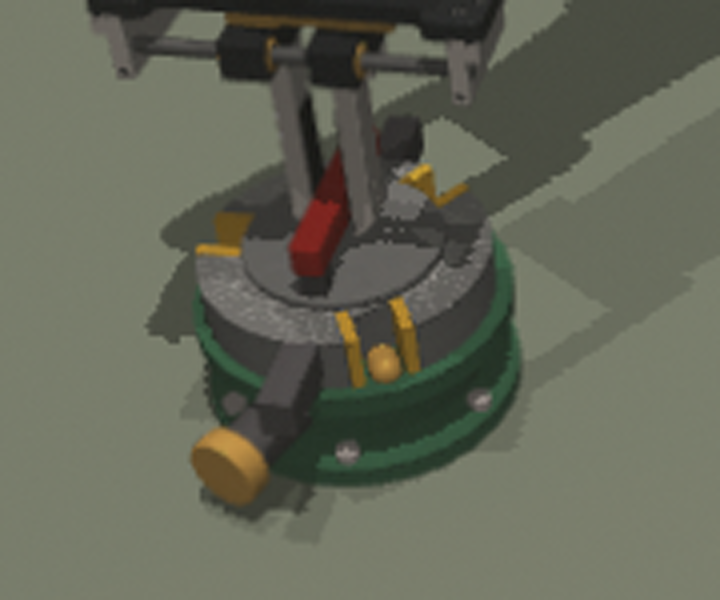

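Contact came at TCP z 0.1176, which is 60.1 mm above the bench grasp height. The key shows inside its notch, so the cap is home. Releasing and retreating straight up.

Emit:
{"method": "servo_tool", "body": {
  "plan": [
    [0,0,0,0,0,0,17],
    [0,0,0,0,0,0,20],
    [0,0,0,0,0,0,30],
    [0,0,0,0,0,0,50],
    [0,0,0,0,0,0,50],
    [0,0,0,0,0,0,50],
    [0,0,0,0,0,0,50],
    [0,0,0,0,0,0,50]
  ]
}}

```text
time: 14.43
tool_pos: [0.5601, -0.1798, 0.1164]
ee_rot: [3.141, 0.0, -2.911]
wrist_force: [0.6, -0.9, -0.8]
width: 0.0497
finger_force: 0.0
```

Emit:
{"method": "servo_tool", "body": {
  "plan": [
    [0,0,-0.1,0,0,0,50],
    [0,0,-0.3,0,0,0,50],
    [0,0,-0.6,0,0,0,50],
    [0,0,-0.9,0,0,0,50],
    [0,0,-1,0,0,0,50],
    [0,0,-1,0,0,0,50],
    [0,0,-1,0,0,0,50]
  ]
}}

```text
time: 15.02
tool_pos: [0.5601, -0.1798, 0.2165]
ee_rot: [-3.141, 0.001, -2.911]
wrist_force: [-0.5, 0.2, -1.0]
width: 0.0502
finger_force: 0.0
```

Run:
```python
from h import *
o=robot.get_obs(); print(o["tool_pos"],o["wrist_force"],o["finger_force"],o["width"])
s=robot.snapshot("scene"); w=robot.snapshot("wrist"); c=cam("scene"); cw=cam("wrist")
m,b=blobs(s,(0,150,60),(6,255,255),(230,205,120,120)); q=max(b,key=lambda q:q[0])
m,b=blobs(w,(0,140,40),(6,255,255),(320,240,200,250),200); p=max(b,key=lambda q:q[0])
print("handle tri",tri([c,cw],[q[1],p[1]]),axis(p[2]))
cv2.imwrite("pics/end.png",np.hstack([cv2.resize(s[150:300,140:340],(400,300)),cv2.resize(w,(400,300))])[:,:,::-1])
```

```text
[ 0.5601 -0.1798  0.2165] [-0.5038  0.1668 -0.955 ] 0.0 0.05024856695936882
handle tri [ 0.5612 -0.1811  0.1117] ((320.0, 248.0), (122.0, 20.0), 90.0)
```

View pics/end.png

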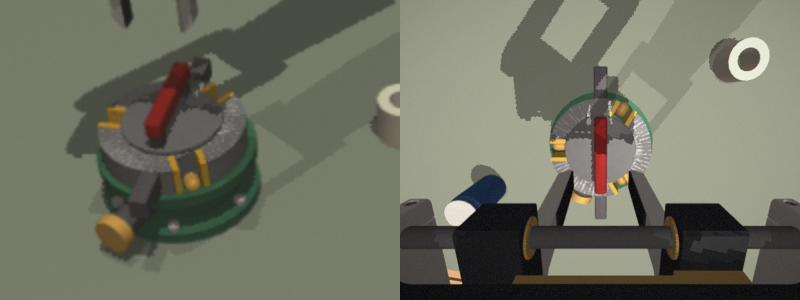

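The final view shows the cap level on the chamber with a brass key in each notch. The handle reads 0.112 m by triangulation, which has read low throughout, so it fits home at 0.117 m rather than 0.127 m. The gripper is clear.

```bash
python3 -c "
from bench import robot
print(robot.close_job())"
```

```text
the job is handed in; nothing more can be done
None
```

I set the grey cap on the chamber already turned so its notches met the keys, and it went fully home; I then released it and handed the job in at about 15 s. I saw no contact with the bystanders, and the hand-in gave no verdict.

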